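Hang the snap-hook ladle on its bar

TASK

Hang the ladle up: bring its snap hook over the stand's crossbar and press it gently down, never harder than 15 N, until the bar has pushed the sprung gate open and passed it and the gate has flicked fully shut beneath the bar. Then let go and leave the ladle hanging still from the middle part of the bar, clear of the worktop, with the mug, salt shaker and tin left where they stand.

Things in the scene. Friction and masses are not known exactly. Their poses are not given: they have to be found in the camera images.
- ladle: Steel ladle standing on its cup, 218 mm tall, 0.15 to 0.25 kg. Origin: centre of the cup's underside; z up along the ladle. Cup 66 mm wide, 42 mm high. An 8 mm round handle rises from the rim's -x side and ends in a snap hook: an upside-down U in the x-z plane, spine at x = -19 mm, crown over the cup's centre, nose at x = +19 mm. On the crown stands a black plastic grip block.
- ladle_grip (a point): Where to pinch the grip block (36 mm along x, 14 mm along y, z = 176 to 218 mm in the ladle frame; pinch it across y): on the hook's centre line, 203 mm above the cup's underside. Fingertips must stay above the crown's top, 27 mm below this point, to clear the bar. Axes as the ladle's.
- hook_seat (a point): Middle of the crown's underside, where the bar's top rests when the ladle hangs (ladle x = 0, y = 0, z = 172 mm). Axes as the ladle's.
- hook_mouth (a point): Middle of the hook's mouth (ladle x = 0, z = 132 mm), 30 mm wide inside, opening downward over the cup. The nose ends here, flared out to x = 29 mm. A bar gets under the mouth only sideways from the +x side, through the gap between cup rim (z = 42 mm) and nose end (z = 132 mm). It runs in best at ladle x = 0 to +5 mm; 6 mm or more towards the spine it jams. Axes as the ladle's.
- gate (a joint): Sprung gate, a 4 mm pin 32 mm long hinged on the spine (ladle x = -15, z = 128 mm), closing the mouth and sloping up 30 degrees to the nose. 0 rad = shut, to 1.05 as it is pushed up into the hook. The bar swings it with about 3 to 7 N; the gate flicks shut beneath the bar only when the bar is within about 3 mm of the crown. Then the crown bears on the bar and the force rises steeply.
- stand: Hanging stand fixed on the worktop. Origin: on the worktop midway between the posts (y = -105 and +105 mm, 264 mm tall); z up. A level 10 mm steel crossbar runs along y between them at x = 0, clamped at a height that differs every time and is not given: bar centre 182 to 242 mm above the worktop. Find it by touch or sight. It yields 1 mm per 8 N; over 15 N harms it. +x faces away from the robot.
- mug: Striped mug with a handle, 83 x 115 x 90 mm, bystander behind the stand. Origin: centre of its underside.
- salt_shaker: Glass salt shaker 44 mm wide, 90 mm tall, bystander behind the stand. Origin: centre of its underside.
- tin: Unopened food tin 76 mm wide, 58 mm tall, bystander beyond the ladle. Origin: centre of its underside.
There are look-alikes about, which are no part of the job. Leave any purple look-alike of the ladle alone.

How it is judged:
By the outcome, as a careful person would: the job done as asked, in the order asked, and still so for the second after the job is handed in, with the robot touching nothing.
It also fails if it takes over 46 s, if anything falls off the work surface, if the arm or the gripper's body presses on something with over 40 N, if the wrist force passes 120 N, or if a joint passes its speed limit or range.

ROBOT

A 6-joint arm with a two-finger parallel gripper is mounted at the origin on a cart in front of the work surface, level with it; the furniture and walls round the work are solid. World frame = base frame: x ahead of the robot, y to its left, z up, the work surface at z = 0. Lengths are in m, angles in rad, forces in N, time in s.
With the tool pointing down it reaches from about 0.325 to 0.775 m from the base axis. Payload 5.5 kg.
Tool frame: the origin (TCP) lies between the finger pads; the fingertips stand 8 mm ahead of it and the grasp point (between the pads) lies 11 mm behind it (tcp_to_tips is the distance from the TCP to the fingertips, in m); z points along the fingers, y is the line along which they close (so a half turn about z gives the same grasp; the last joint's range is limited). The gripper opens to 88 mm and grips with 3 to 60 N. Pads are 20 mm wide; open, the fingers measure 115 mm over their backs; the gripper's body (75 mm by 178 mm) begins 61 mm behind the grasp point.
Start: joints at [-1.321, 0.091, 1.231, -0, 1.82, -0.057], TCP at [0.181, -0.572, 0.197] pointing down, gripper open.
Joint ranges: [-2.87, 2.87], [-0.86, 2.18], [0.17, 2.46], [-1.51, 4.65], [0.06, 2.69], [-2.65, 2.65]. Speed limits (rad/s): [2.57, 2.57, 3.01, 3.14, 3.14, 3.14].

INTERFACE

Orientations are given as a unit quaternion [w, x, y, z].
In Python, from bench import * gives the robot as it stands. Calls block until the motion is done:
- move_to(position, orientation): joint-space move of the TCP to a pose.
- move_l(position, speed=0.15, orientation=None): straight line of the TCP; orientation=None keeps the orientation; speed is the mean speed in m/s.
- movej(angles): joint-space move.
- gripper_open() and close(): open the fingers fully, or close them until they stop; the grip force is fixed at half the most.
- hold(seconds).
- inverse_kinematics(position, orientation): joint angles nearest the present ones, or None.
- state(): the state.
- get_image(name): name is "scene" or "top" or "wrist"; returns a dict with "frame" (420x560x3 uint8, blue, green, red), "depth" (420x560 float32, m along the optical axis (not along the pixel's ray), 0 where there is no reading), "camera_matrix" (3x3 intrinsics, pixels), "k1" (the pictures are not rectified: a ray, as slopes to the right and down, at radius r is drawn at 1 + k1 r^2 times it, then the intrinsics apply), "view" (4x4, takes a point from world to camera coordinates). Camera axes: x right, y up, looking along -z (the intrinsics and any distortion apply to the point x, -y, -z); pixel columns grow to the right and rows downward; lengths in m; the calibration is good to about 2 mm. A picture is of the moment at which its call begins.
A pose or a line that the arm cannot do raises IKError and nothing moves.
- job_done(): hands the job in; it is judged then, once.
The state is a dict: "time": time; "joint_pos": joint angles; "dq": joint speeds; "joint_torque": joint torques, N m; "ee_pos": TCP position; "ee_rot": TCP orientation; "ft_force": force on the tool from outside, world axes, zero at the start; "moment": the same for the moment, N m; "finger_gap": finger opening in m; "finger_force": force on a finger pad.
Only numpy, scipy, OpenCV 4.12 (cv2) and the standard library are available. Lean on these libraries where they do the work, as an engineer would, in place of code of your own. Each camera call takes 0.05 s, during which the arm holds its last target. There are 200 camera calls.

## Working session

There is one attempt and no reset: what is moved stays moved. The work goes in short steps, each a Python script; the robot and the scene stay as the last script left them, time stands still between calls to the robot, and variables do not carry over. Pictures are saved under pics/ and viewed, at most 14 in all, crops included, and the job is handed in when it is done.

```bash
mkdir -p pics; ls
python3 - <<'E'
from bench import *
import cv2,pickle
d={n:get_image(n) for n in("scene","top")}
pickle.dump(d,open("d0.pkl","wb"))
for n in d: cv2.imwrite(f"pics/{n}0.png",d[n]["frame"])
for n in d: print(n,d[n]["camera_matrix"].tolist(),d[n]["k1"],d[n]["view"].round(4).tolist())
s=state();print(s)
E
```

```text
pics
scene [[412.12597835761596, 0.0, 281.61943478655274], [0.0, 412.12597835761596, 213.08254296178586], [0.0, 0.0, 1.0]] -0.1253212828274742 [[-0.8578, -0.514, -0.0036, 0.3729], [0.3726, -0.6265, 0.6846, -0.4463], [-0.3541, 0.5859, 0.7289, -0.8476], [0.0, 0.0, 0.0, 1.0]]
top [[474.0526748223631, 0.0, 269.4577903132226], [0.0, 474.0526748223631, 212.34522134275394], [0.0, 0.0, 1.0]] 0.0033239429500684084 [[0.0004, -1.0, -0.0008, -0.26], [0.999, 0.0004, 0.0451, -0.5421], [-0.0451, -0.0008, 0.999, -1.2255], [0.0, 0.0, 0.0, 1.0]]
{'time': 0.1, 'joint_pos': array([-1.32071862e+00,  9.17927978e-02,  1.23176773e+00, -1.88312700e-05,
        1.81979247e+00, -5.66869557e-02]), 'dq': array([ 0.00049229, -0.00126001, -0.00230675, -0.00074798,  0.0006633 ,
       -0.00198549]), 'joint_torque': array([ 2.60194312e-03, -4.47860062e+01, -4.07568920e+01,  6.99294708e-02,
        2.84866558e-02, -1.09279847e-04]), 'ee_pos': array([ 0.1811079 , -0.57168856,  0.19621318]), 'ee_rot': array([-8.75179544e-04,  9.88259944e-01,  1.52779279e-01, -9.40606909e-05]), 'ft_force': array([ 0.08320869, -0.33260764,  0.19134835]), 'moment': array([-0.02377405, -0.02049605, -0.03486754]), 'finger_force': 0.0, 'finger_gap': 0.08783418785762225}
```

View pics/scene0.png

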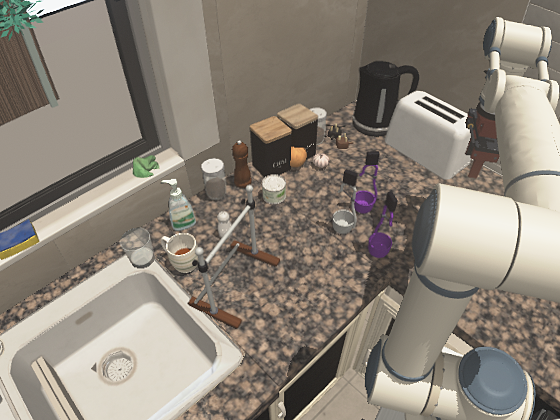

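View pics/top0.png

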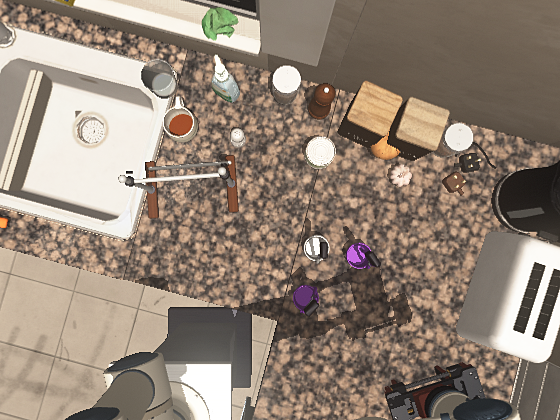

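The scene view shows the steel ladle (cup ~(343,222), black grip ~(350,177)) with purple look-alikes beside it at (365,200) and (380,243). The stand's bar runs from (202,262) to (250,192). In the top view, the ladle is at (316,247) and the bar runs from (130,181) to (222,172).

```bash
cat > h.py <<'E'
import numpy as np, cv2
def cloud(d):
    K=d["camera_matrix"];h,w=d["depth"].shape
    uv=np.indices((h,w))[::-1].reshape(2,-1).T.astype(float)
    n=cv2.undistortPoints(uv[:,None],K,np.array([d["k1"],0,0,0.]))[:,0]
    z=d["depth"].reshape(-1)
    pc=np.c_[n[:,0]*z,-n[:,1]*z,-z]
    V=d["view"];P=(pc-V[:3,3])@V[:3,:3]
    P[z==0]=np.nan
    return P.reshape(h,w,3)
def ray(d,uv):
    n=cv2.undistortPoints(np.array(uv,float).reshape(-1,1,2),d["camera_matrix"],np.array([d["k1"],0,0,0.]))[:,0]
    V=d["view"]; r=np.c_[n[:,0],-n[:,1],-np.ones(len(n))]@V[:3,:3]
    return -V[:3,:3].T@V[:3,3], r
def onplane(d,uv,z):
    o,r=ray(d,uv); return o+r*((z-o[2])/r[:,2])[:,None]
E
python3 - <<'E'
import pickle,cv2,numpy as np
from h import *
d=pickle.load(open("d0.pkl","rb"))
T=cloud(d["top"]);S=cloud(d["scene"])
np.set_printoptions(precision=4,suppress=True)
for P,b,n in((T,d["top"]["frame"],"top"),(S,d["scene"]["frame"],"scene")):
    for uv in ((316,247),(130,181),(222,172),(175,175)) if n=="top" else ((343,222),(350,177),(202,262),(250,192),(226,226)): print(n,uv,P[uv[1],uv[0]])
    hsv=cv2.cvtColor(b,cv2.COLOR_BGR2HSV)
    c0=T[247,316]
    near=np.hypot(P[...,0]-c0[0],P[...,1]-c0[1])<.07
    for zl,zh in((.03,.05),(.06,.12),(.12,.17),(.18,.23)):
        m=near&(P[...,2]>zl)&(P[...,2]<zh)
        # exclude purple
        m&=~((hsv[...,1]>90)&(hsv[...,0]>120)&(hsv[...,0]<165))
        q=P[m]
        if len(q): print(n,zl,len(q),np.median(q,0),q.min(0),q.max(0))
a=cv2.resize(d["top"]["frame"][130:320,110:390],None,fx=2.8,fy=2.8,interpolation=cv2.INTER_CUBIC)
cv2.imwrite("pics/topc.png",a)
a=cv2.resize(d["scene"]["frame"][140:340,170:410],None,fx=3,fy=3,interpolation=cv2.INTER_CUBIC)
cv2.imwrite("pics/scenec.png",a)
E
```

```text
top (316, 247) [ 0.4518 -0.3815  0.0057]
top (130, 181) [0.6011 0.0441 0.2192]
top (222, 172) [ 0.6153 -0.1607  0.2622]
top (175, 175) [ 0.6414 -0.0101  0.0016]
top 0.03 91 [ 0.4578 -0.3753  0.0415] [ 0.4128 -0.4113  0.0317] [ 0.4833 -0.3472  0.0493]
top 0.06 13 [ 0.4224 -0.3771  0.0858] [ 0.4163 -0.3824  0.0649] [ 0.4276 -0.3754  0.0989]
top 0.12 30 [ 0.4699 -0.3762  0.1443] [ 0.4289 -0.3821  0.1298] [ 0.4788 -0.3735  0.1693]
top 0.18 130 [ 0.4512 -0.3763  0.2166] [ 0.4337 -0.3853  0.1835] [ 0.4685 -0.3714  0.221 ]
scene (343, 222) [ 0.4562 -0.3962  0.0017]
scene (350, 177) [ 0.4477 -0.371   0.2066]
scene (202, 262) [0.5971 0.0539 0.2256]
scene (250, 192) [ 0.6116 -0.1521  0.2525]
scene (226, 226) [ 0.7166 -0.1662  0.0567]
scene 0.03 158 [ 0.4496 -0.3764  0.0379] [ 0.4118 -0.4097  0.0302] [ 0.4831 -0.3403  0.049 ]
scene 0.06 49 [ 0.426  -0.3757  0.0908] [ 0.4132 -0.3798  0.0612] [ 0.4352 -0.372   0.1199]
scene 0.12 92 [ 0.4393 -0.375   0.1434] [ 0.4272 -0.3866  0.1246] [ 0.4791 -0.3714  0.17  ]
scene 0.18 187 [ 0.4485 -0.3722  0.2045] [ 0.4322 -0.3864  0.1801] [ 0.4684 -0.3672  0.2204]
```

View pics/topc.png

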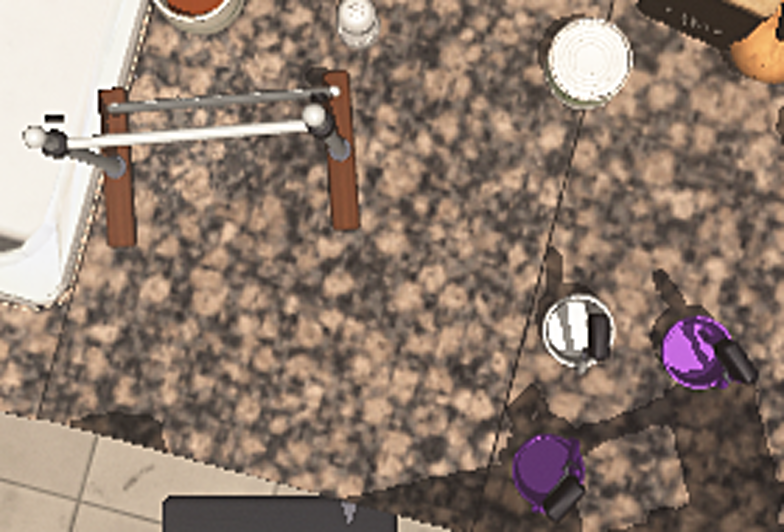

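View pics/scenec.png

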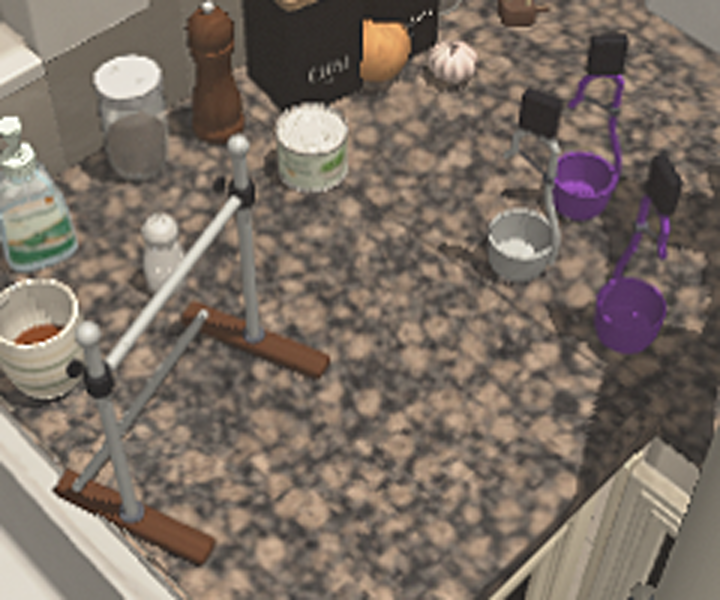

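The top crop shows the ladle's black grip at (598,335), with its long side along world x and the nose facing away from the robot. The scene crop shows the bar clamped near the post tops, from (115,365) to (238,205), and the low rear brace of the stand.

Run:
```python
import pickle,cv2,numpy as np
from h import *
np.set_printoptions(precision=4,suppress=True)
d=pickle.load(open("d0.pkl","rb"))
for n in("top","scene"):
    D=d[n];P=cloud(D);hsv=cv2.cvtColor(D["frame"],cv2.COLOR_BGR2HSV)
    m=(np.hypot(P[...,0]-.4515,P[...,1]+.376)<.035)&(P[...,2]>.17)&(P[...,2]<.23)&(hsv[...,2]<90)
    m=m.astype(np.uint8)
    if n=="top":
        m[P[...,2]<.21]=0
    c=np.argwhere(m)[:,::-1]
    r=cv2.minAreaRect(c.astype(np.float32)); b=cv2.boxPoints(r)
    if n=="top": w=onplane(D,b,.218);print("grip box",w,w.mean(0))
    q=P[m>0];print(n,len(q),np.median(q,0),q.min(0),q.max(0))
    qq=q[q[:,2]>.212][:,:2]; 
    if len(qq)>5:
        u=np.linalg.svd(qq-qq.mean(0))[2][0];print("yaw",np.degrees(np.arctan2(u[1],u[0])),qq.mean(0))
    # bar
    m=(abs(P[...,0]-.607)<.04)&(P[...,1]>-.13)&(P[...,1]<.025)&(P[...,2]>.17)&(P[...,2]<.26)
    q=P[m];c=q.mean(0);u=np.linalg.svd(q-c)[2][0];print("bar",len(q),c,u,"std",(q-c-np.outer((q-c)@u,u)).std(0))
    # posts
    for lo,hi in((-.2,-.135),(.03,.1)):
        m=(abs(P[...,0]-.607)<.04)&(P[...,1]>lo)&(P[...,1]<hi)&(P[...,2]>.05)&(P[...,2]<.27)
        q=P[m];
        for a,b in((.05,.15),(.15,.2),(.2,.25),(.25,.28)):
            k=q[(q[:,2]>a)&(q[:,2]<b)]
            if len(k):print(" post",a,len(k),np.median(k,0),k.min(0),k.max(0))
    # bystanders behind / obstacles
    m=(P[...,0]>.63)&(P[...,0]<.8)&(P[...,1]>-.17)&(P[...,1]<.1)&(P[...,2]>.03);q=P[m]
    print("behind",q.min(0),q.max(0))
```

```text
grip box [[ 0.4686 -0.3717  0.218 ]
 [ 0.4686 -0.3848  0.218 ]
 [ 0.434  -0.3846  0.218 ]
 [ 0.434  -0.3716  0.218 ]] [ 0.4513 -0.3782  0.218 ]
top 103 [ 0.4532 -0.3783  0.217 ] [ 0.4338 -0.3853  0.2113] [ 0.4685 -0.3717  0.221 ]
yaw -176.9622462667271 [ 0.4518 -0.3784]
bar 315 [ 0.6098 -0.052   0.2067] [-0.0783  0.9969 -0.0023] std [0.0029 0.0002 0.0023]
 post 0.05 28 [ 0.6142 -0.1631  0.1025] [ 0.6123 -0.1651  0.0503] [ 0.6207 -0.1547  0.1457]
 post 0.15 7 [ 0.6131 -0.1614  0.1948] [ 0.6082 -0.1696  0.1534] [ 0.6194 -0.1562  0.1971]
 post 0.2 91 [ 0.616  -0.1579  0.2098] [ 0.6075 -0.169   0.2001] [ 0.6424 -0.135   0.231 ]
 post 0.25 58 [ 0.6176 -0.1594  0.2609] [ 0.6093 -0.1668  0.2502] [ 0.6269 -0.1514  0.2663]
 post 0.05 56 [0.6003 0.0453 0.1041] [0.5963 0.0432 0.054 ] [0.6075 0.0504 0.1482]
 post 0.15 21 [0.5989 0.0457 0.1664] [0.5922 0.0366 0.1502] [0.6256 0.0518 0.1997]
 post 0.2 111 [0.6025 0.0453 0.2113] [0.5918 0.0302 0.2001] [0.6253 0.0575 0.2418]
 post 0.25 59 [0.6021 0.0479 0.2604] [0.5945 0.0405 0.2552] [0.6094 0.0575 0.267 ]
behind [ 0.6359 -0.1699  0.03  ] [0.7999 0.0
[... 286 characters left out ...]
  0.0507] [ 0.6256 -0.1501  0.15  ]
 post 0.15 65 [ 0.6152 -0.1537  0.1751] [ 0.607  -0.1619  0.151 ] [ 0.6393 -0.1474  0.1996]
 post 0.2 134 [ 0.6158 -0.1528  0.2118] [ 0.6076 -0.1674  0.2011] [ 0.643  -0.1353  0.2476]
 post 0.25 45 [ 0.6161 -0.1539  0.2596] [ 0.6096 -0.1627  0.2506] [ 0.6246 -0.1482  0.2646]
 post 0.05 123 [0.5983 0.0543 0.1027] [0.5953 0.0469 0.0506] [0.6057 0.0572 0.1499]
 post 0.15 69 [0.5979 0.0544 0.1743] [0.5903 0.0458 0.1504] [0.6221 0.0614 0.1993]
 post 0.2 175 [0.599  0.0534 0.2124] [0.5904 0.0301 0.2   ] [0.6272 0.0614 0.2492]
 post 0.25 60 [0.5992 0.0524 0.2616] [0.5929 0.0429 0.2532] [0.6076 0.0586 0.267 ]
behind [ 0.636  -0.1699  0.03  ] [0.8    0.0097 0.2123]
```

```bash
cat >> h.py <<'E'
def q(a): return [0,np.cos(a/2),np.sin(a/2),0]
E
python3 - <<'E'
from bench import *
from h import *
np.set_printoptions(precision=4,suppress=True)
s=state();p=s["ee_pos"]
move_l([p[0],p[1],.31],.3)
move_to([.4515,-.3775,.30],q(.02))
d=get_image("wrist");cv2.imwrite("pics/w1.png",d["frame"])
import pickle;pickle.dump(d,open("w1.pkl","wb"))
P=cloud(d);hsv=cv2.cvtColor(d["frame"],cv2.COLOR_BGR2HSV)
m=(np.hypot(P[...,0]-.4515,P[...,1]+.376)<.04)&(P[...,2]>.208)&(P[...,2]<.228)&(hsv[...,2]<90)
c=np.argwhere(m)[:,::-1].astype(np.float32)
print(len(c))
if len(c)>5:
    w=onplane(d,cv2.boxPoints(cv2.minAreaRect(c)),.218);print(w,w.mean(0))
s=state();print(s["time"],s["ee_pos"],s["joint_pos"])
E
```

```text
487
[[ 0.4352 -0.3735  0.218 ]
 [ 0.4711 -0.3731  0.218 ]
 [ 0.4713 -0.3861  0.218 ]
 [ 0.4354 -0.387   0.218 ]] [ 0.4532 -0.3799  0.218 ]
1.9333 [ 0.4507 -0.3783  0.2995] [-0.7559  0.1081  1.0293 -0.0004  2.005   0.796 ]
```

View pics/w1.png

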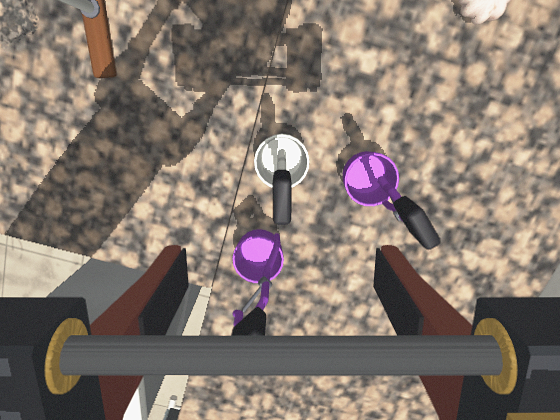

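The wrist view shows the steel ladle's grip at (282,197), centred between the fingers. Both purple ladles are clear of the finger path.

Run:
```python
from bench import *
from h import *
np.set_printoptions(precision=4,suppress=True)
a=np.radians(4.2)
move_l([.4522,-.379,.193],.12,q(.015))
close()
s=state();print(s["time"],s["ee_pos"],s["finger_gap"],s["finger_force"],s["ft_force"])
move_l([.4522,-.379,.31],.12)
s=state();print(s["time"],s["finger_gap"],s["ft_force"])
move_l([.485,-.063,.31],.15,q(a))
hold(.3)
import pickle
D={n:get_image(n) for n in("scene","top")};pickle.dump(D,open("d1.pkl","wb"))
for n in D:cv2.imwrite(f"pics/{n}1.png",D[n]["frame"])
s=state();print(s["time"],s["ee_pos"],s["ft_force"])
P=cloud(D["scene"])
for lo,hi in((.08,.16),(.17,.23),(.24,.25),(.25,.285),(.29,.33)):
    m=(abs(P[...,0]-.485)<.06)&(abs(P[...,1]+.063)<.05)&(P[...,2]>lo)&(P[...,2]<hi);k=P[m]
    if len(k):print(lo,len(k),np.median(k,0),k.min(0),k.max(0))
cv2.imwrite("pics/s1c.png",cv2.resize(D["scene"]["frame"][120:340,140:400],None,fx=2.7,fy=2.7,interpolation=cv2.INTER_CUBIC))
```

```text
4.3167 [ 0.4523 -0.379   0.1932] 0.0005423653154943483 0.7302574694040231 [-0.5653 -0.928   1.0765]
5.4417 0.0006403981259719615 [0.0128 1.0814 0.6534]
8.1083 [ 0.485  -0.0631  0.31  ] [-0.5804  0.5073 -0.1791]
```

View pics/s1c.png

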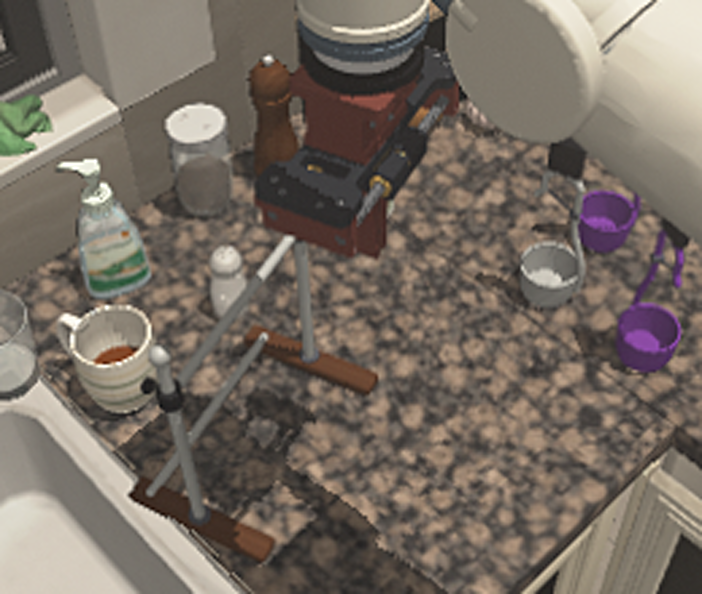

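The grasp missed: in this view the fingers are empty and the ladle is still standing at about the same spot. I'll check whether it moved.

Run:
```python
import pickle
from h import *
np.set_printoptions(precision=4,suppress=True)
d0=pickle.load(open("d0.pkl","rb"));d1=pickle.load(open("d1.pkl","rb"))
for d in(d0,d1):
  for n in("top","scene"):
    D=d[n];P=cloud(D);hsv=cv2.cvtColor(D["frame"],cv2.COLOR_BGR2HSV)
    pur=(hsv[...,1]>90)&(hsv[...,0]>120)&(hsv[...,0]<165)
    for lo,hi in((.03,.05),(.17,.225)):
        m=(np.hypot(P[...,0]-.4515,P[...,1]+.376)<.06)&(P[...,2]>lo)&(P[...,2]<hi)&~pur
        k=P[m]; print(n,lo,len(k),k.min(0) if len(k) else "",k.max(0) if len(k) else "")
# where does TCP (0.4507,-0.3783,0.2995) fall in the wrist picture, and fingertips
d=pickle.load(open("w1.pkl","rb"));V=d["view"]
for X in([.4507,-.3783,.2995],[.4507,-.3783+.044,.2915],[.4507,-.3783-.044,.2915],[.452,-.379,.218]):
    c=V[:3,:3]@X+V[:3,3];print(cv2.projectPoints(np.array([[c[0],-c[1],-c[2]]]),np.zeros(3),np.zeros(3),d["camera_matrix"],np.array([d["k1"],0,0,0]))[0].ravel())
print("cam pos",-V[:3,:3].T@V[:3,3])
a=np.hstack([d1["top"]["frame"][60:300,100:380]]);cv2.imwrite("pics/t1c.png",cv2.resize(a,None,fx=2.4,fy=2.4))
```

```text
top 0.03 91 [ 0.4128 -0.4113  0.0317] [ 0.4833 -0.3472  0.0493]
top 0.17 130 [ 0.4337 -0.3853  0.1835] [ 0.4685 -0.3714  0.221 ]
scene 0.03 158 [ 0.4118 -0.4097  0.0302] [ 0.4831 -0.3403  0.049 ]
scene 0.17 209 [ 0.4322 -0.3864  0.1708] [ 0.4684 -0.3672  0.2204]
top 0.03 92 [ 0.4127 -0.4111  0.03  ] [ 0.4833 -0.3472  0.0478]
top 0.17 130 [ 0.4338 -0.3857  0.1717] [ 0.47   -0.3712  0.2228]
scene 0.03 163 [ 0.4118 -0.4109  0.03  ] [ 0.4833 -0.3417  0.0494]
scene 0.17 186 [ 0.4306 -0.3828  0.1705] [ 0.4687 -0.3671  0.2197]
[279.2164 246.841 ]
[199.4503 239.8332]
[358.9908 242.6182]
[280.7175 202.53  ]
cam pos [ 0.5283 -0.3778  0.4863]
```

View pics/t1c.png

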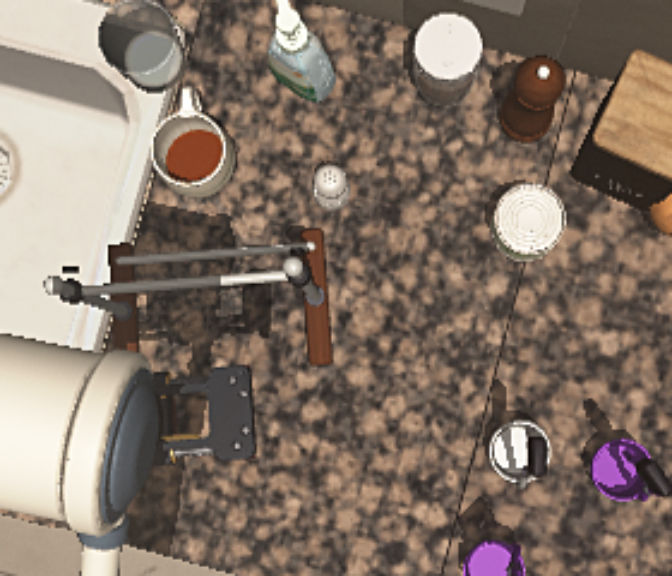

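The top crop shows the ladle unmoved at (520,450), so the fingers closed without touching it. I'll measure the real fingertip position in the wrist depth picture.

```bash
python3 - <<'E'
import pickle
from h import *
np.set_printoptions(precision=4,suppress=True)
d=pickle.load(open("w1.pkl","rb"));P=cloud(d)
print("TCP .4507 -.3783 .2995")
for uv in((180,250),(184,260),(186,280),(175,280),(380,252),(384,262),(388,280),(395,280),(170,255),(390,255)):print(uv,P[uv[1],uv[0]],d["frame"][uv[1],uv[0]])
m=(P[...,2]>.25)&(P[...,2]<.45);k=P[m];print(len(k),k.min(0),k.max(0))
for lo in np.arange(.26,.4,.01):
    k=P[m&(P[...,2]>=lo)&(P[...,2]<lo+.01)]
    if len(k):print(round(lo,2),len(k),k.min(0),k.max(0))
E
python3 - <<'E'
from bench import *
import cv2,numpy as np
from h import *
s=state();print(s["time"],s["ee_pos"],s["ee_rot"],s["finger_gap"],s["joint_pos"])
d=get_image("wrist");cv2.imwrite("pics/w2.png",d["frame"])
P=cloud(d);np.set_printoptions(precision=4,suppress=True)
for lo in np.arange(.26,.42,.01):
    k=P[(P[...,2]>=lo)&(P[...,2]<lo+.01)]
    if len(k):print(round(lo,2),len(k),k.min(0),k.max(0))
E
```

```text
TCP .4507 -.3783 .2995
(180, 250) [ 0.4599 -0.3333  0.3275] [44 46 79]
(184, 260) [ 0.4556 -0.3352  0.3287] [40 40 35]
(186, 280) [ 0.4448 -0.3352  0.3272] [42 39 38]
(175, 280) [ 0.4532 -0.3349  0.3434] [39 35 37]
(380, 252) [ 0.461  -0.4238  0.3282] [42 43 41]
(384, 262) [ 0.4605 -0.4231  0.3379] [43 42 42]
(388, 280) [ 0.4562 -0.423   0.346 ] [48 45 42]
(395, 280) [ 0.461  -0.4227  0.3554] [45 40 40]
(170, 255) [ 0.4613 -0.3313  0.3362] [49 55 91]
(390, 255) [ 0.4629 -0.426   0.3359] [47 53 90]
50436 [ 0.4381 -0.4425  0.3234] [ 0.4863 -0.3145  0.4307]
0.32 453 [ 0.4401 -0.4319  0.3234] [ 0.4635 -0.326   0.33  ]
0.33 967 [ 0.4398 -0.4319  0.33  ] [ 0.4635 -0.3259  0.34  ]
0.34 1154 [ 0.4398 -0.4317  0.34  ] [ 0.4638 -0.326   0.35  ]
0.35 1371 [ 0.4397 -0.4329  0.35  ] [ 0.4637 -0.3251  0.36  ]
0.36 1725 [ 0.4406 -0.4343  0.36  ] [ 0.4638 -0.3235  0.37  ]
0.37 1824 [ 0.446  -0.4355  0.37  ] [ 0.4641 -0.3224  0.38  ]
0.38 2148 [ 0.4381 -0.4365  0.38  ] [ 0.4643 -0.3212  0.39  ]
0.39 1447 [ 0.4381 -0.4343  0.39  ] [ 0.4642 -0.3236  0.4   ]
0.4 2374 [ 0.4387 -0.4425  0.4   ] [ 0.4854 -0.3145  0.41  ]
8.1083 [ 0.48499607 -0.06308059  0.30998297] [-1.44075880e-05  9.99331504e-01  3.65587682e-02 -2.28095783e-05] 0.0007637416505151835 [-1.98925650e-01 -1.51189242e-01  1.26555373e+00  1.93580100e-05
  2.02727925e+00  1.29874538e+00]
0.26 853 [ 0.5949 -0.1673  0.26  ] [0.6217 0.0565 0.2655]
0.33 210 [ 0.4817 -0.0721  0.3343] [ 0.4973 -0.0544  0.34  ]
0.34 402 [ 0.4746 -0.0724  0.3401] [ 0.4972 -0.0542  0.35  ]
0.35 457 [ 0.4937 -0.0727  0.35  ] [ 0.4973 -0.054   0.36  ]
0.36 566 [ 0.4923 -0.0735  0.3601] [ 0.4972 -0.0531  0.37  ]
0.37 809 [ 0.4936 -0.075   0.37  ] [ 0.4978 -0.0517  0.38  ]
0.38 368 [ 0.4937 -0.0751  0.38  ] [ 0.4974 -0.0515  0.3899]
0.39 173 [ 0.4876 -0.0654  0.39  ] [ 0.4969 -0.0612  0.3949]
0.41 560 [ 0.4733 -0.1382  0.4139] [0.5194 0.0095 0.42  ]
```

View pics/w2.png

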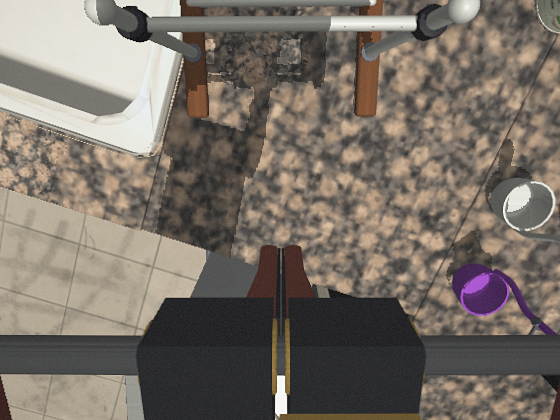

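The wrist view shows closed, empty fingers at (280,250). Wrist depth puts the fingertips 24 mm *above* the reported TCP, where the sheet says 8 mm ahead of it. The scene cloud agrees: it shows nothing below z = 0.33 at the fingers. So they closed just over the block. I'll regrasp with the measured offset, at TCP z = 0.158.

Run:
```python
from bench import *
from h import *
import pickle
np.set_printoptions(precision=4,suppress=True)
gripper_open()
move_to([.452,-.379,.29],q(.015))
move_l([.452,-.379,.158],.15)
close()
s=state();print(s["time"],s["ee_pos"],s["finger_gap"],s["finger_force"],s["ft_force"])
if s["finger_gap"]<.008: raise SystemExit("missed")
move_l([.452,-.379,.271],.12)
s=state();print(s["time"],s["finger_gap"],s["ft_force"])
a=np.radians(4.2)
move_l([.505,-.061,.271],.16,q(a))
hold(.3)
D={n:get_image(n) for n in("scene","top","wrist")};pickle.dump(D,open("d2.pkl","wb"))
for n in D:cv2.imwrite(f"pics/{n}2.png",D[n]["frame"])
s=state();print(s["time"],s["ee_pos"],s["ft_force"],s["finger_gap"])
P=cloud(D["scene"])
for lo in np.arange(.1,.34,.02):
    k=P[(abs(P[...,0]-.505)<.05)&(abs(P[...,1]+.061)<.05)&(P[...,2]>lo)&(P[...,2]<lo+.02)]
    if len(k):print(round(lo,2),len(k),np.median(k,0),k.min(0),k.max(0))
cv2.imwrite("pics/s2c.png",cv2.resize(D["scene"]["frame"][120:340,140:400],None,fx=2.7,fy=2.7,interpolation=cv2.INTER_CUBIC))
```

```text
12.9 [ 0.452 -0.379  0.158] 0.014011086538728608 29.994789361953735 [-0.1408  0.858   0.1317]
13.9917 0.01374078620826218 [-0.1407  0.5187 -2.2163]
16.6083 [ 0.505  -0.0611  0.271 ] [-0.0137 -0.0977 -1.3276] 0.013878073797615832
0.1 145 [ 0.511  -0.0697  0.1183] [ 0.4773 -0.0872  0.1144] [ 0.5323 -0.0328  0.1199]
0.12 248 [ 0.508  -0.0667  0.1298] [ 0.4679 -0.0894  0.1201] [ 0.5345 -0.0291  0.1398]
0.14 253 [ 0.5086 -0.0551  0.1505] [ 0.467  -0.0914  0.1401] [ 0.5368 -0.0272  0.1597]
0.16 21 [ 0.4701 -0.0608  0.1712] [ 0.4662 -0.0655  0.1609] [ 0.4747 -0.0581  0.179 ]
0.18 22 [ 0.4744 -0.0601  0.1909] [ 0.4705 -0.0649  0.1802] [ 0.4792 -0.0567  0.1989]
0.2 25 [ 0.4808 -0.0593  0.209 ] [ 0.4758 -0.0631  0.2005] [ 0.4857 -0.0566  0.2171]
0.22 24 [ 0.484  -0.0583  0.2293] [ 0.4811 -0.0658  0.2212] [ 0.4886 -0.0554  0.2399]
0.24 73 [ 0.495  -0.0583  0.252 ] [ 0.4811 -0.0661  0.2401] [ 0.5305 -0.0533  0.2598]
0.26 45 [ 0.487  -0.0581  0.269 ] [ 0.481  -0.0636  0.2606] [ 0.5252 -0.0545  0.28  ]
0.28 37 [ 0.489  -0.0569  0.2924] [ 0.4836 -0.0644  0.28  ] [ 0.5171 -0.0444  0.2999]
0.3 88 [ 0.4926 -0.0491  0.3103] [ 0.4853 -0.0647  0.3   ] [ 0.5066 -0.043   0.32  ]
0.32 103 [ 0.4932 -0.0553  0.3289] [ 0.4859 -0.0772  0.3201] [ 0.5053 -0.0421  0.3386]
```

View pics/s2c.png

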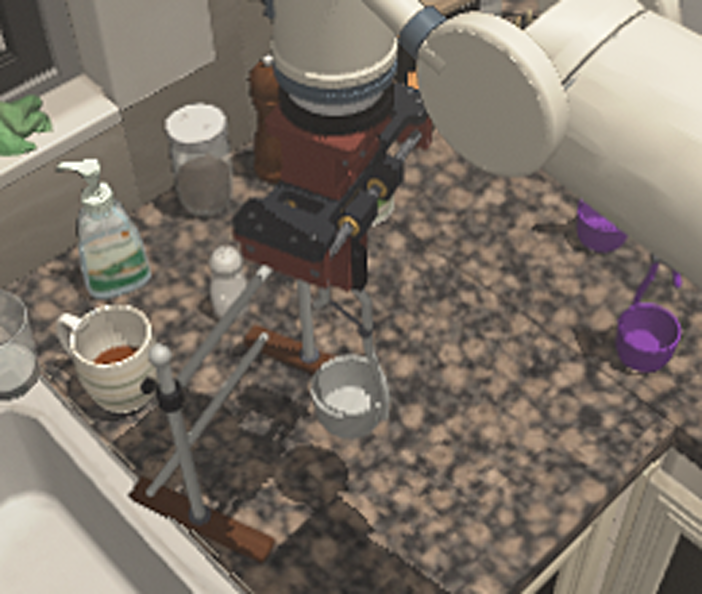

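The scene crop shows the ladle held upright, with its cup at (350,395) and clear of the stand. Next I move it in under the nose, then press down with force guarding.

Run:
```python
from bench import *
from h import *
import pickle
np.set_printoptions(precision=3,suppress=True)
f0=np.mean([(hold(.03),state()["ft_force"])[1] for _ in range(5)],0)
X,Y=.608,-.0535
move_l([X,Y,.271],.08)
s=state();print(s["time"],f0,s["ft_force"]-f0)
move_l([X,Y,.238],.06)
z=.238;log=[]
while z>.2055:
    z-=.0015;move_l([X,Y,z],.03)
    s=state();f=s["ft_force"]-f0;log.append((z,*f,s["ee_pos"][2]))
    if np.linalg.norm(f)>8.5: break
print(np.array(log),s["time"])
D={n:get_image(n) for n in("scene","top","wrist")};pickle.dump(D,open("d3.pkl","wb"))
cv2.imwrite("pics/s3c.png",cv2.resize(D["scene"]["frame"][160:320,180:340],None,fx=3.7,fy=3.7,interpolation=cv2.INTER_CUBIC))
```

```text
18.2167 [ 0.008  0.098 -1.474] [ 0.822  0.018 -0.555]
[[ 0.236  0.279  0.302  0.294  0.237]
 [ 0.235  0.237  0.726 -1.073  0.235]
 [ 0.233  0.023 -0.745 -0.226  0.233]
 [ 0.232 -0.256 -0.705 -0.717  0.232]
 [ 0.23   0.466 -0.613 -0.62   0.23 ]
 [ 0.229 -0.218 -0.262  0.438  0.229]
 [ 0.227 -0.248  0.255  3.834  0.228]
 [ 0.226 -1.424 -0.691  3.823  0.226]
 [ 0.224 -1.367 -0.598  3.629  0.224]
 [ 0.223 -2.735  0.658  4.266  0.223]
 [ 0.221 -2.065 -1.479  4.328  0.221]
 [ 0.22  -1.419 -0.42   3.438  0.22 ]
 [ 0.218 -2.871  0.144  3.553  0.218]
 [ 0.217 -2.117 -0.593  3.526  0.217]
 [ 0.215 -3.02  -0.748  3.283  0.215]
 [ 0.214 -2.557  0.423  2.985  0.214]
 [ 0.212 -3.16  -0.014  3.106  0.212]
 [ 0.211 -3.242 -0.052  3.227  0.211]
 [ 0.209 -4.127 -0.71   2.544  0.209]
 [ 0.208 -3.541 -1.196  2.333  0.208]
 [ 0.206 -2.97   0.535  3.044  0.206]
 [ 0.205 -2.83   0.28   1.511  0.205]] 24.4167
```

View pics/s3c.png

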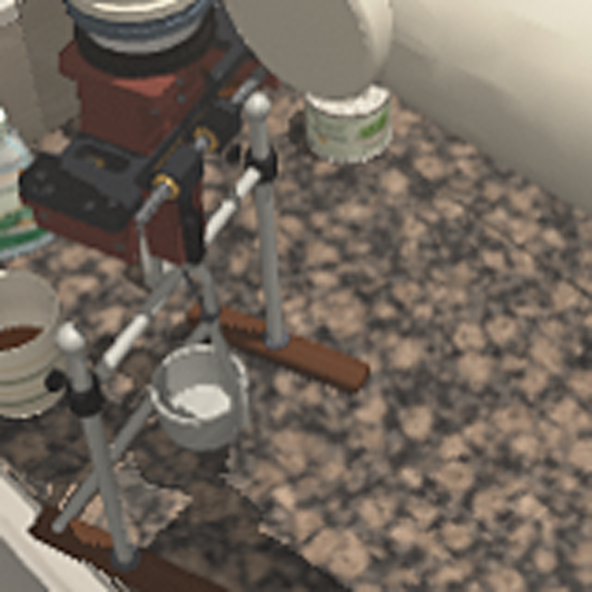

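The scene crop shows the bar inside the hook at about (190,260), with the gate swinging at a steady 3–4 N. I'll continue in finer steps until the crown bears on the bar.

Run:
```python
from bench import *
from h import *
np.set_printoptions(precision=3,suppress=True)
f0=np.array([.008,.098,-1.474]);X,Y=.608,-.0535
z=.205;log=[]
while z>.186:
    z-=.0006 if z<.1995 else .001;move_l([X,Y,z],.03)
    s=state();f=s["ft_force"]-f0;log.append((z,*f))
    if f[2]>6.5 or np.linalg.norm(f)>8: break
print(np.array(log),s["time"])
D=get_image("scene")
cv2.imwrite("pics/s4c.png",cv2.resize(D["frame"][190:290,190:290],None,fx=6,fy=6,interpolation=cv2.INTER_CUBIC))
```

```text
[[ 0.204 -3.614 -0.481  2.002]
 [ 0.203 -4.056 -0.135  1.43 ]
 [ 0.202 -4.208 -0.239  0.122]
 [ 0.201 -4.546 -0.712 -0.925]
 [ 0.2   -4.755  0.015 -1.392]
 [ 0.199  0.331 -0.358 -0.386]
 [ 0.198  0.685 -1.036 -0.67 ]
 [ 0.198 -0.896  0.615 -1.375]
 [ 0.197  0.448 -0.697  0.323]
 [ 0.197  0.106  0.285 -0.493]
 [ 0.196  0.231  0.086 -0.603]
 [ 0.195 -0.323  0.599 -0.702]
 [ 0.195  0.401 -0.756 -0.645]
 [ 0.194 -1.532  0.488  1.304]
 [ 0.194 -0.217 -0.315  2.286]
 [ 0.193 -1.261  0.373  5.729]
 [ 0.192 -1.633  1.224  7.272]] 28.8167
```

View pics/s4c.png

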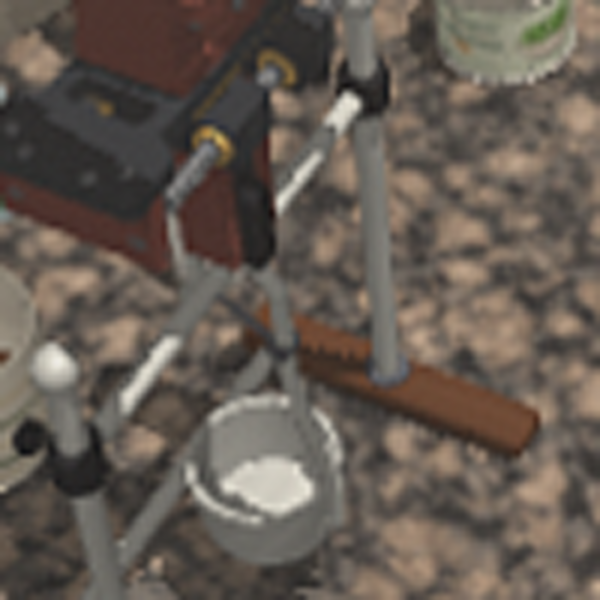

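The force fell to zero at z ≈ 0.199, when the gate flicked shut; the picture shows the gate closed below the bar at (260,325). At z = 0.194 the crown began to bear. I'll ease back to light contact, release, rise and check.

Run:
```python
from bench import *
from h import *
np.set_printoptions(precision=3,suppress=True)
X,Y=.608,-.0535
move_l([X,Y,.1938],.03); hold(.3)
print(state()["ft_force"])
gripper_open()
move_l([X,Y,.33],.1)
hold(1.5)
A=get_image("scene");hold(.5);D=get_image("scene")
s=state();print(s["time"],s["ft_force"],s["finger_gap"])
print("motion",cv2.absdiff(A["frame"],D["frame"])[190:330,180:300].mean())
P=cloud(D)
for lo in np.arange(.02,.26,.02):
    k=P[(abs(P[...,0]-.607)<.05)&(abs(P[...,1]+.054)<.04)&(P[...,2]>lo)&(P[...,2]<lo+.02)]
    if len(k):print(round(lo,2),len(k),np.median(k,0),k.min(0),k.max(0))
cv2.imwrite("pics/s5c.png",cv2.resize(D["frame"][150:290,170:310],None,fx=4.2,fy=4.2,interpolation=cv2.INTER_CUBIC))
```

```text
[-0.301  0.232  4.191]
34.225 [0.173 1.535 0.141] 0.0880126105929565
motion 0.8309920634920634
0.02 20 [ 0.616 -0.061  0.039] [ 0.594 -0.071  0.038] [ 0.641 -0.037  0.04 ]
0.04 285 [ 0.626 -0.058  0.046] [ 0.581 -0.083  0.04 ] [ 0.648 -0.021  0.06 ]
0.06 207 [ 0.62  -0.048  0.071] [ 0.58  -0.083  0.06 ] [ 0.649 -0.019  0.08 ]
0.08 49 [ 0.634 -0.053  0.082] [ 0.578 -0.083  0.08 ] [ 0.649 -0.02   0.099]
0.1 21 [ 0.584 -0.053  0.109] [ 0.579 -0.058  0.102] [ 0.589 -0.05   0.118]
0.12 21 [ 0.589 -0.053  0.131] [ 0.584 -0.059  0.122] [ 0.594 -0.05   0.139]
0.14 14 [ 0.591 -0.052  0.148] [ 0.588 -0.054  0.141] [ 0.595 -0.049  0.158]
0.16 42 [ 0.594 -0.051  0.172] [ 0.585 -0.059  0.161] [ 0.635 -0.047  0.18 ]
0.18 37 [ 0.592 -0.05   0.192] [ 0.585 -0.056  0.18 ] [ 0.635 -0.046  0.2  ]
0.2 122 [ 0.607 -0.046  0.207] [ 0.586 -0.093  0.2  ] [ 0.629 -0.014  0.22 ]
0.22 81 [ 0.6   -0.046  0.23 ] [ 0.586 -0.057  0.22 ] [ 0.621 -0.042  0.24 ]
0.24 126 [ 0.604 -0.048  0.252] [ 0.587 -0.059  0.24 ] [ 0.621 -0.044  0.256]
```

View pics/s5c.png

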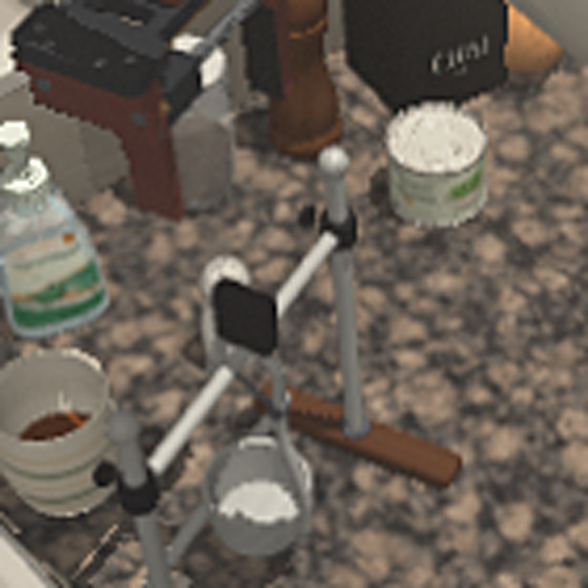

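The picture shows the ladle hanging mid-bar with the gripper clear above it and the mug, salt shaker and tin undisturbed. I'll check that it's still, then hand in.

Run:
```python
from bench import *
from h import *
hold(3.5)
I=[]
for _ in range(4): I.append(get_image("scene")["frame"]);hold(.2)
for a,b in zip(I,I[1:]+I[:1]):
    d=cv2.absdiff(a,b);print(d[255:290,210:250].mean(),d[330:400,330:400].mean(),d[330:400,200:260].mean())
print(state()["time"]);print(job_done())
```

```text
0.7945238095238095 0.8548979591836735 0.7381746031746032
0.7883333333333333 0.8805442176870748 0.7513492063492063
0.7802380952380953 0.8721088435374149 0.7483333333333333
0.7811904761904762 0.8572108843537415 0.7459523809523809
38.725
the job is handed in; nothing more can be done
None
```

The ladle hangs still from the middle of the bar with its gate shut beneath it, after a missed first grasp that left the ladle unmoved; the measured press peaked at about 7.6 N, the bystanders were not touched, and the job was handed in at 38.7 s.

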